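Open the sander's guard and hold its belt tensioner back

ROBOT

A 7-joint arm with a two-finger parallel gripper is mounted at the origin on the work surface. World frame = base frame: x ahead of the robot, y to its left, z up, the work surface at z = 0. Lengths are in mm, angles in rad, forces in N, time in s.
With the tool pointing down it reaches from about 400 to 850 mm from the base axis. Payload 10.4 kg.
Tool frame: the origin (TCP) lies at the centre of the arm's flange, where the gripper is bolted on; the fingertips stand bot.tip_reach ahead of it and the grasp point (between the pads) lies 155 mm ahead of it (bot.tip_reach is the distance from the TCP to the fingertips, in mm); z points along the fingers, y is the line along which they close (so a half turn about z gives the same grasp; the last joint's range is limited). The gripper opens to 85 mm and grips with 20 to 120 N. Pads are 22 mm wide; open, the fingers measure 114 mm over their backs; the gripper's body (76 mm by 85 mm) begins 54 mm behind the grasp point. The pads swing forward as they close: fully open they stand 13 mm farther back than shut.
Start: joints at [1.25, 0.332, -0.065, 1.46, 0.022, 1.35, -0.088], TCP at [183.4, -597.492, 404.738] pointing down, gripper open.
Joint ranges: [-2.6, 2.6], [-0.5, 2.12], [-1.47, 1.34], [0.16, 2.42], [-1.27, 4.41], [0.06, 2.06], [-2.6, 2.6]. Speed limits (rad/s): [2.22, 2.22, 2.79, 2.79, 3.14, 3.14, 3.14].

INTERFACE

Orientations are given as a unit quaternion [x, y, z, w].
In Python, from cell import bot gives the robot as it stands.
- The arm moves only by the tool arm_command, never from a script. Its argument "deltas" is a list of rows, each a list of 6 numbers: the shift along the tool's x, y, z in m, then the turn, a rotation vector about the tool's x, y, z in rad. In form: [[tx, ty, tz, wx, wy, wz], ...]. A call has 1 to 20 rows; each row is the pose to reach, as a shift and turn from the pose commanded when the call began, along the tool's axes at that moment; what a row does not reach only later rows make up. A row lasts 1/8 s, in which the tool goes at most 62.5 mm and 10.7 degrees, less where a joint would pass 70% of its speed; a pose out of reach is approached as far as the arm can. A call with a gripper value outside its range is refused whole. "gripper" is the closure, from -1 (fully open) to 1 (shut), set as the call begins (left out, the last holds). The fingers move at their own pace and stop on an object; "squeeze" is the grip in N (left out, the last holds). Time passes only in rows, so rows that repeat a pose let the fingers close. It gives the time, the measured TCP pose, the force, the opening and the grip force at its end, in the units of the state.
- bot.read_state(): the state, without advancing time (a new reading comes with each control period).
- bot.read_camera(name): name is "scene" or "side" or "wrist"; returns the picture (384x512x3 uint8, red, green, blue); there is no depth.
- bot.camera_model(name): a dict with "fovy" (degrees; the focal length in pixels is half the picture's height over the tangent of half this angle, whatever the lens; pixels are square), "cx", "cy" (the principal point, pixels), "T" (4x4, takes a point from camera to world coordinates); the wrist camera has in their place "mount" (4x4, takes a point from camera to tool coordinates, whose origin is the TCP and whose axes are the flange's). Camera axes: x right, y down, z forward; pixel columns grow to the right and rows downward; lengths in mm; the calibration is good to about 2 mm. The wrist camera is an equidistant fisheye: a pixel r from the principal point sees the ray r / f radians off the axis. A picture is of the moment at which its call begins: read the wrist's pose just before it. camera_model takes no time and is no camera call.
- bot.job_done(): hands the job in; it is judged then, once.
The state is a dict: "t": time; "joints": joint angles; "qd": joint speeds; "joint_efforts": joint torques, N m; "ee_pos": TCP position; "ee_rot": TCP orientation; "ft_force": force on the tool from outside, world axes, zero at the start; "wrist_torque": the same for the moment, N m; "width": finger opening in mm; "grip_force": force on a finger pad.
Only numpy, scipy, OpenCV 4.12 (cv2) and the standard library are available. Lean on these libraries where they do the work, as an engineer would, in place of code of your own. Each camera call takes 0.05 s, during which the arm holds its last target. There are 200 camera calls.

TASK

The bench sander needs a new drive belt. Use the opening knife to lever up the clear guard cover and swing it right open, past upright, so that it stays up, then lay the knife back down on the bench (no dropping). With the bare fingers, push the red tensioner arm away from the robot against its spring until it has clicked past the yellow pawl, and finish while still holding it there, since it springs back when let go; do not force it hard into its end stop, and leave the other things on the bench where they are.

Things in the scene. Friction and masses are not known exactly. Their poses are not given: they have to be found in the camera images.
- sander: Blue bench sander, fixed. Origin on the bench under the centre of its drive compartment; +x away from the robot (turned up to 0.25 rad), +y left. Compartment: open-topped box 180 (x) by 200 (y) by 100 mm high, walls 8 mm, floor 12 mm. Left of it a sanding table (100 mm high, to y = 290 mm) with a 52 mm bobbin at y = 210 mm, top at 164 mm; behind it the motor, to x = 180 mm, top at 97 mm.
- pry_gap (a point): Middle of the pry gap at the outer face of the compartment's front wall, 95 mm above the bench. The front wall is only 90 mm high and 8 mm thick, so under the cover runs a gap 10 mm high over the whole front; behind the wall the space is free at this height for 25 mm. Axes as the sander's.
- cover_edge (a point): Middle of the lower front edge of the cover, flush with the front wall. The cover is a blue frame with a clear window, 180 by 200 mm, 5 mm thick, 0.14 kg. Its hinge line is parallel to the sander's y, 180 mm from this edge, at the sander's x = 90 mm, z = 100 mm.
- cover (a joint): Cover angle in rad: 0 closed (lying level), grows as the front edge rises, 1.57 upright, 1.9 fully open, leaning away from the robot. A stiff hinge: it stays where it is left; lifting the front edge takes about 2 N.
- knife: Opening knife, 80 g, lying on the bench. Origin under the grip point of the handle, +x towards the blade. Light wood handle 18 mm wide (y), 20 mm high, from x = -70 to 30 mm; steel blade 20 mm wide (y), 3 mm thick, from x = 30 to 110 mm, its mid-plane 10 mm above the underside. Balances 6 mm ahead of the origin.
- knife_tip (a point): Middle of the blade's front end (x = 110 mm, 10 mm above the underside). Axes as the knife's.
- pivot (a point): Pivot (vertical axis) of the red tensioner arm, at the sander's x = 0, y = -70 mm. Seen from it the arm points along (sin a, cos a) in the sander's x, y, where a = joint tensioner - 0.35. Axes as the sander's. All parts inside except the tab stay below 43 mm above the bench.
- tensioner (a joint): Angle of the tensioner arm in rad: 0 at rest, grows as its free end is pushed away from the robot (sander's +x); hard end stop at 0.80. The spring pushes back with about 6 N at mid-tab at rest, 10 N at 0.6, and a few N more while passing the pawl (0.35 to 0.49). Above 0.49 it is past the click, but nothing latches it: let go, it springs right back.
- tab_top (a point): Top centre of the arm's upright thumb tab, 88 mm above the bench and 82 mm from the pivot. The red tab is 10 mm thick in the pushing direction, 32 mm wide along the arm and free from 43 to 88 mm above the bench. Its axes: y along the arm, x the pushing direction, z up.
- pawl (a joint): Travel in m of the yellow sprung pawl slider at the arm's free end: 0 when free, up to about 0.0025 while the arm's nose rides over it, 0 again once past.
- glue: White glue bottle with an orange cap, 56 mm across, 150 mm high. Leave it.
- varnish: Varnish can with a white label and lid, 72 mm across, 90 mm high. Leave it.
- pegcup: Blue ceramic cup, 72 mm across, 80 mm high. Leave it.
- cork: Cork sanding block 110 by 60 by 30 mm. Leave it.
- pulley: Loose spare aluminium pulley ring, 48 mm across, 22 mm high. Leave it.
- brush: Brush about 200 mm long lying on the bench. Leave it.
Mind the look-alikes: they are no part of the job. What is shaped like the knife but orange or turquoise is not meant.

How it is judged:
By the outcome, as a careful person would: the job done as asked, in the order asked, and still so for the second after the job is handed in, while the arm keeps its last pose, push and grip.
It also fails if it takes over 72 s, if anything falls off the work surface, if the arm or the gripper's body presses on something with over 40 N, if the wrist force passes 120 N, or if a joint passes its speed limit or range.

## Working session

There is one attempt and no reset: what is moved stays moved. The work goes in short steps, Python scripts to look and compute and a tool call to move; the robot and the scene stay as the last step left them, time stands still between calls to the robot, and variables do not carry over. Pictures are saved under pics/ and viewed, at most 10 in all, crops included, and the job is handed in when it is done.

Besides the shell and the picture viewer there is one more tool, called in YAML: its name, and indented under it one key for each argument. arm_command: Moves the arm, as the interface text tells. Its arguments: {"type":"object","properties":{"deltas":{"type":"array","items":{"type":"array","items":{"type":"number"}}},"gripper":{"type":"number"},"squeeze":{"type":"number"}},"required":["deltas"]}

```bash
ls; mkdir -p pics; python3 - <<'E'
from cell import bot
import cv2,numpy as np
s=bot.read_state();print({k:np.round(v,3) for k,v in s.items()},bot.tip_reach)
ims=[]
for n in("scene","side","wrist"):
    m=bot.camera_model(n);print(n,{k:np.round(v,3).tolist() for k,v in m.items()})
    im=bot.read_camera(n)[:,:,::-1];cv2.imwrite(f"pics/{n}0.png",im)
E
```

```text
pics
{'t': np.float64(0.0), 'joints': array([ 1.25 ,  0.333, -0.065,  1.461,  0.022,  1.35 , -0.088]), 'qd': array([-0.   , -0.001, -0.001,  0.001, -0.   , -0.001,  0.   ]), 'joint_efforts': array([ 1.0000e-03, -6.2545e+01,  5.0000e-02, -3.9160e+01,  1.6000e-02,
        1.0000e-02, -0.0000e+00]), 'ee_pos': array([ 183.374, -597.361,  403.902]), 'ee_rot': array([ 0.989,  0.148, -0.   , -0.001]), 'ft_force': array([ 0.587, -0.225, -0.351]), 'wrist_torque': array([ 0.02 ,  0.009, -0.007]), 'grip_force': np.float64(0.0), 'width': np.float64(85.418)} 173.4
scene {'fovy': 56.363, 'cx': 252.741, 'cy': 190.666, 'T': [[0.878, 0.281, -0.388, 913.201], [0.479, -0.51, 0.715, -764.706], [0.003, -0.813, -0.582, 647.538], [0.0, 0.0, 0.0, 1.0]]}
side {'fovy': 45.645, 'cx': 261.524, 'cy': 189.595, 'T': [[-0.854, -0.263, 0.449, -87.075], [-0.521, 0.441, -0.731, 950.263], [-0.006, -0.858, -0.513, 826.022], [0.0, 0.0, 0.0, 1.0]]}
wrist {'fovy': 65.706, 'cx': 253.358, 'cy': 193.162, 'mount': [[0.0, -0.964, -0.268, 67.822], [1.0, 0.0, 0.0, -0.461], [-0.0, -0.268, 0.964, 31.04], [0.0, 0.0, 0.0, 1.0]]}
```

View pics/scene0.png

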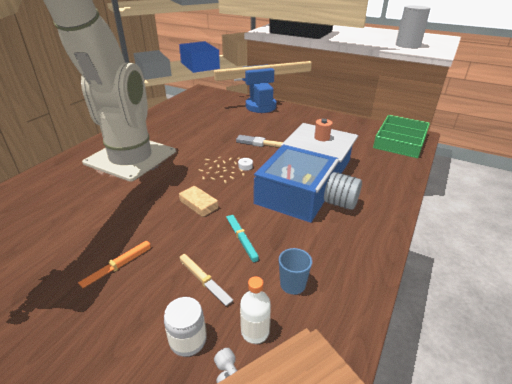

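View pics/side0.png

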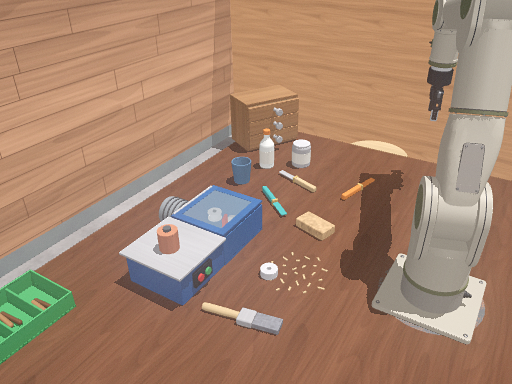

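The scene view shows the sander at about (300,180) and the wooden knife with the steel blade running from (180,258) to (231,302). In the side view the sander is at (190,240) and the knife runs from (315,189) to (280,173). I'll zoom in on both.

```bash
cat > h.py <<'E'
import numpy as np,cv2
from cell import bot
from scipy.spatial.transform import Rotation as R
def ray(n,uv,tcp=None):
    m=bot.camera_model(n);f=192/np.tan(np.radians(m["fovy"])/2)
    d=(np.array(uv,float)-[m["cx"],m["cy"]])/f
    if n=="wrist":
        th=np.hypot(*d);v=np.r_[d/max(th,1e-9)*np.sin(th),np.cos(th)];T=tcp@np.array(m["mount"])
    else: v=np.r_[d,1];T=np.array(m["T"])
    v=T[:3,:3]@v
    return T[:3,3],v/np.linalg.norm(v)
def proj(n,p,tcp=None):
    m=bot.camera_model(n);f=192/np.tan(np.radians(m["fovy"])/2)
    T=np.array(m["T"]) if n!="wrist" else tcp@np.array(m["mount"])
    q=T[:3,:3].T@(np.array(p)-T[:3,3])
    if n=="wrist":
        r=np.hypot(q[0],q[1]);k=np.arctan2(r,q[2])/r;return f*k*q[:2]+[m["cx"],m["cy"]]
    return f*q[:2]/q[2]+[m["cx"],m["cy"]]
def plane(r,z): o,v=r;return o+v*(z-o[2])/v[2]
def tri(*rs):
    A=sum(np.eye(3)-np.outer(v,v) for o,v in rs);b=sum((np.eye(3)-np.outer(v,v))@o for o,v in rs)
    p=np.linalg.solve(A,b);return p,[np.linalg.norm((np.eye(3)-np.outer(v,v))@(p-o)) for o,v in rs]
def tcp():
    s=bot.read_state();T=np.eye(4);T[:3,:3]=R.from_quat(s["ee_rot"]).as_matrix();T[:3,3]=s["ee_pos"];return T
def delta(p,Rm=None):
    """shift and turn in tool axes to reach TCP p, rotation Rm"""
    T=tcp();t=T[:3,:3].T@(np.array(p)-T[:3,3])/1000
    w=np.zeros(3) if Rm is None else R.from_matrix(T[:3,:3].T@Rm).as_rotvec()
    return np.r_[t,w].round(4)
E
python3 - <<'E'
import cv2,numpy as np
S=cv2.imread("pics/scene0.png");D=cv2.imread("pics/side0.png")
def c(im,x,y,w,h,k):
    o=cv2.resize(im[y:y+h,x:x+w],None,fx=k,fy=k,interpolation=cv2.INTER_CUBIC)
    for i in range(0,w,10):cv2.line(o,(i*k,0),(i*k,6 if i%50 else 14),(0,255,255))
    for i in range(0,h,10):cv2.line(o,(0,i*k),(6 if i%50 else 14,i*k),(0,255,255))
    return o
a=c(S,245,115,125,110,3);b=c(D,120,180,150,120,3)   #375x330, 450x360
d=c(S,170,245,80,70,4);e=c(D,265,160,65,40,4)
M=np.zeros((600,800,3),np.uint8)
a=a[:, :375]
M[:330,:375]=a;M[:360,375:800]=b[:,:425]
M[330:600,0:320]=d[:270];M[400:560,400:660]=e
cv2.imwrite("pics/mos.png",M)
E
```

```text
(no output)
```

View pics/mos.png

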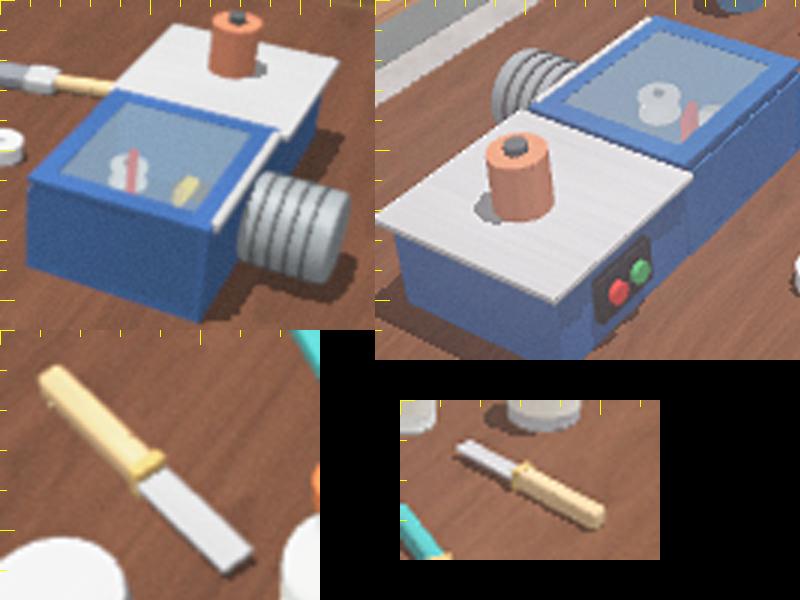

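```bash
python3 - <<'E'
from h import *
P={"FR":((255,175.7),(262,202)),"BR":((315.7,191),(213,186)),"BL":((337.7,158.3),(172.7,215)),"FL":((285.7,145),(225,234)),"hend":((182.5,257),(314.5,189.2)),"tip":((229.5,303),(280,171.8))}
for k,(a,b) in P.items():
    p,e=tri(ray("scene",a),ray("side",b));print(k,p.round(1),np.round(e,1),plane(ray("scene",a),105 if k.isupper() else 10).round(1))
for k,a in dict(glue=(256,335),varn=(186,340),cup=(294,285),cork=(198,203),teal1=(230,219),teal2=(255,257)).items():print(k,plane(ray("scene",a),10).round(0))
E
```

```text
FR [515.  -25.6  98.1] [3.2 3.2] [522.7 -33.  105. ]
BR [692.2 -21.1 103.2] [3.3 3.3] [695.4 -20.6 105. ]
BL [691.6 168.8 103.9] [2.4 2.4] [693.6 169.5 105. ]
FL [517.2 167.6 103.2] [7.1 7.1] [523.5 170.2 105. ]
hend [ 470.8 -308.    10.9] [1.1 1.1] [ 471.2 -306.9   10. ]
tip [ 639.5 -364.     6.8] [0.5 0.5] [ 641.3 -365.7   10. ]
glue [ 726. -405.   10.]
varn [ 613. -479.   10.]
cup [ 742. -255.   10.]
cork [ 378. -113.   10.]
teal1 [ 497. -130.   10.]
teal2 [ 625. -222.   10.]
```

```bash
cat >> h.py <<'E'
def Rd(yaw):
    c,s=np.cos(yaw),np.sin(yaw);return np.array([[c,s,0],[s,-c,0],[0,0,-1.]])
E
python3 - <<'E'
from h import *
print(delta([537,-330,330],Rd(-.32)),tcp()[:3,:3].round(3))
E
```

```text
[ 4.165e-01 -1.518e-01  7.420e-02 -1.000e-03  4.000e-04  6.178e-01] [[ 0.956  0.293 -0.   ]
 [ 0.293 -0.956  0.001]
 [-0.    -0.001 -1.   ]]
```

arm_command:
  deltas:
    - [0.05,-0.018,0.009,0,0,0.077]
    - [0.104,-0.038,0.018,0,0,0.154]
    - [0.156,-0.057,0.028,0,0,0.23]
    - [0.208,-0.076,0.037,0,0,0.31]
    - [0.26,-0.095,0.046,0,0,0.386]
    - [0.312,-0.114,0.056,0,0,0.463]
    - [0.364,-0.133,0.065,0,0,0.54]
    - [0.4165,-0.152,0.074,0,0,0.618]
    - [0.4165,-0.152,0.074,0,0,0.618]
    - [0.4165,-0.152,0.074,0,0,0.618]

```text
t: 1.4
ee_pos: [536.8, -330.2, 330.3]
ee_rot: [0.987, -0.159, -0.0, 0.0]
ft_force: [-0.5, -0.6, 0.4]
width: 85.3
grip_force: 0.0
```

```bash
python3 - <<'E'
from h import *
T=tcp();im=bot.read_camera("wrist")[:,:,::-1];cv2.imwrite("pics/w1.png",im);np.save("pics/w1.npy",T)
print(T.round(3),proj("wrist",[471,-308,10],T),proj("wrist",[640,-364,10],T))
cv2.imwrite("pics/w1v.png",cv2.resize(im,(800,600)))
E
```

```text
[[ 9.49000e-01 -3.14000e-01 -1.00000e-03  5.36806e+02]
 [-3.14000e-01 -9.49000e-01 -0.00000e+00 -3.30169e+02]
 [-1.00000e-03  0.00000e+00 -1.00000e+00  3.30325e+02]
 [ 0.00000e+00  0.00000e+00  0.00000e+00  1.00000e+00]] [253.25572206 243.89516412] [253.32666047  70.45617022]
```

View pics/w1v.png

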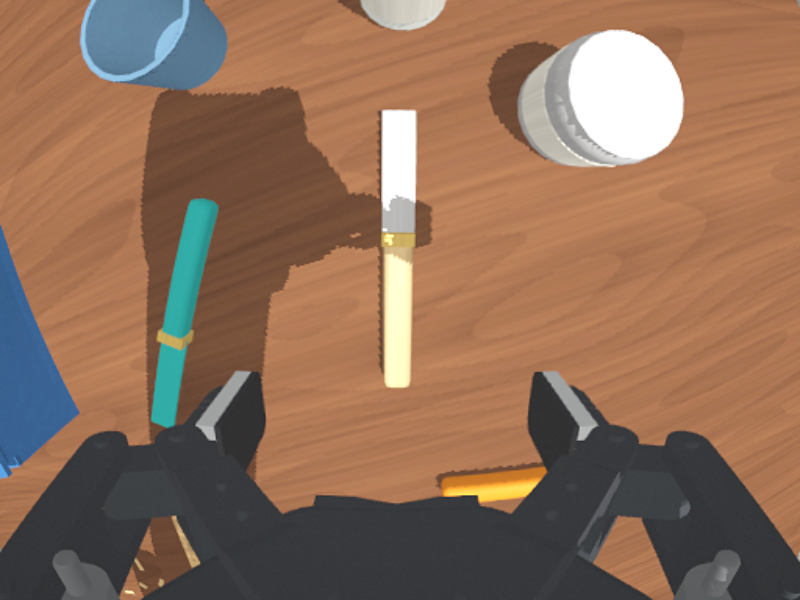

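The wrist view shows the knife nearly aligned with the tool: its tip is at (255,70) and its handle end at (254,247).

```bash
python3 - <<'E'
from h import *
T=np.load("pics/w1.npy")
t,e1=tri(ray("wrist",(255.4,70.4),T),ray("side",(280,171.8)),ray("scene",(229.5,303)))
h,e2=tri(ray("wrist",(254.2,246.5),T),ray("side",(314.5,189.2)),ray("scene",(182.5,257)))
print(t,h,e1,e2)
tw=plane(ray("wrist",(255.4,70.4),T),10);hw=plane(ray("wrist",(254.2,246.5),T),15);print(tw,hw,np.linalg.norm(tw-hw))
d=(tw-hw)[:2];yaw=np.arctan2(d[1],d[0]);u=d/np.linalg.norm(d)
o=tw[:2]-110*u;print(yaw,o)
print(delta([*o,165],Rd(yaw)))
E
```

```text
[ 639.7883373  -365.01061184    6.89850795] [ 469.97800131 -307.88692415   11.29496264] [np.float64(1.0476159019092848), np.float64(0.6557743679617457), np.float64(1.1140043567398596)] [np.float64(1.552708206957728), np.float64(0.34332968196368313), np.float64(1.8758993633352445)]
[ 639.43295109 -365.8978533    10.        ] [ 470.02797178 -308.72695092   15.        ] 178.86184359854064
-0.3254784830676558 [ 535.20818934 -330.72401305]
[-0.001   0.      0.1656  0.0007  0.0005  0.0042]
```

arm_command:
  deltas:
    - [0,0,0.04,0,0,0]
    - [-0.001,0,0.08,0,0,0.004]
    - [-0.001,0,0.115,0,0,0.004]
    - [-0.001,0,0.14,0,0,0.004]
    - [-0.001,0,0.153,0,0,0.004]
    - [-0.001,0,0.153,0,0,0.004]
    - [-0.001,0,0.153,0,0,0.004]

```text
t: 2.33
ee_pos: [536.3, -330.2, 179.1]
ee_rot: [0.987, -0.162, 0.001, 0.0]
ft_force: [-0.4, -0.3, -0.4]
width: 85.0
grip_force: 0.0
```

arm_command:
  deltas:
    - [0,0,0,0,0,0]
    - [0,0,0,0,0,0]
    - [0,0,0,0,0,0]
    - [0,0,0,0,0,0]
    - [0,0,0,0,0,0]
    - [0,0,0,0,0,0]
  gripper: 1
  squeeze: 90

```text
t: 3.08
ee_pos: [536.2, -329.7, 178.2]
ee_rot: [0.987, -0.161, 0.0, 0.0]
ft_force: [-2.2, 1.0, 5.8]
width: 15.5
grip_force: 88.9
```

arm_command:
  deltas:
    - [0,0,-0.02,0,0,0]
    - [0,0,-0.06,0,0,0]
    - [0,0,-0.11,0,0,0]
    - [-0.03,-0.04,-0.15,0,0,-0.04]
    - [-0.066,-0.084,-0.152,0,0,-0.08]
    - [-0.1,-0.128,-0.152,0,0,-0.12]
    - [-0.131,-0.168,-0.152,0,0,-0.16]
    - [-0.164,-0.21,-0.152,0,0,-0.2]
    - [-0.197,-0.252,-0.152,0,0,-0.24]
    - [-0.23,-0.294,-0.152,0,0,-0.28]
    - [-0.25,-0.32,-0.152,0,0,-0.31]
    - [-0.262,-0.336,-0.152,0,0,-0.325]
    - [-0.262,-0.336,-0.152,0,0,-0.325]
    - [-0.262,-0.336,-0.152,0,0,-0.325]

```text
t: 4.82
ee_pos: [395.1, 71.3, 329.9]
ee_rot: [1.0, -0.0, 0.0, 0.0]
ft_force: [0.3, -0.2, -0.3]
width: 15.8
grip_force: 88.2
```

```bash
python3 - <<'E'
from h import *
T=tcp();im=bot.read_camera("wrist")[:,:,::-1];cv2.imwrite("pics/w2.png",im);np.save("pics/w2.npy",T)
print(T.round(3))
for p in ([515,-25,100],[517,168,100],[692,-21,100],[692,169,100],[T[0,3]+110,T[1,3],T[2,3]-167]):print(proj("wrist",p,T).round(1)*1.5625)
cv2.imwrite("pics/w2v.png",cv2.resize(im,(800,600)))
for n in("scene","side"):cv2.imwrite(f"pics/{n}2.png",bot.read_camera(n)[:,:,::-1])
E
```

```text
[[ 1.00000e+00 -1.00000e-03  0.00000e+00  3.95102e+02]
 [-1.00000e-03 -1.00000e+00 -0.00000e+00  7.12520e+01]
 [ 0.00000e+00  0.00000e+00 -1.00000e+00  3.29854e+02]
 [ 0.00000e+00  0.00000e+00  0.00000e+00  1.00000e+00]]
[609.0625   73.28125]
[182.96875  69.375  ]
[ 566.25    -203.28125]
[ 216.71875 -201.25   ]
[397.03125  35.9375 ]
```

View pics/w2v.png

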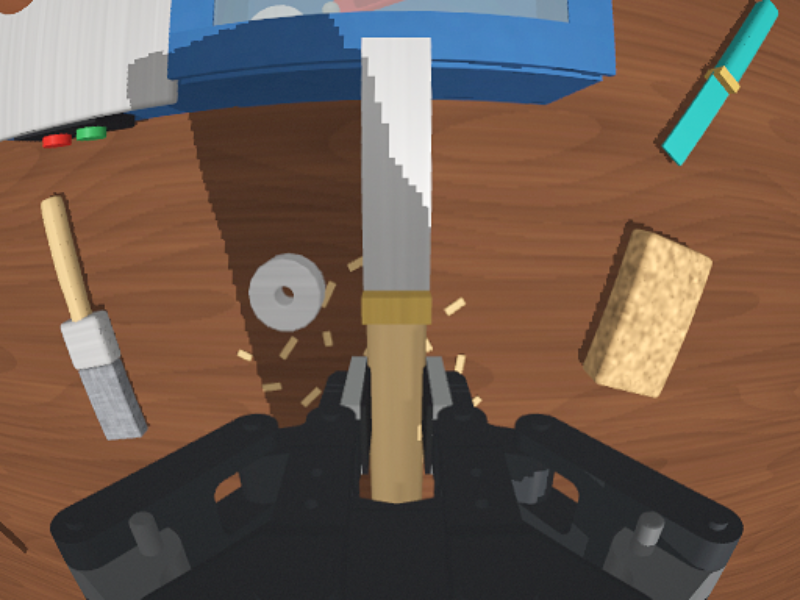

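The wrist view shows the blade tip at (253,24), straight ahead as predicted, and the cover's front corners at about (107.5,50) and (393,48).

```bash
python3 - <<'E'
from h import *
T=np.load("pics/w2.npy")
L=(107.5,50);Rr=(393,48)
for n,a in(("FL",L),("FR",Rr)):
    print(n,plane(ray("wrist",a,T),105).round(1),plane(ray("wrist",a,T),100).round(1))
# triangulate with side/scene
print(tri(ray("wrist",Rr,T),ray("scene",(255,175.7)),ray("side",(262,202))))
print(tri(ray("wrist",L,T),ray("scene",(285.7,145)),ray("side",(225,234))))
M=np.zeros((600,800,3),np.uint8)
S=cv2.imread("pics/scene2.png");D=cv2.imread("pics/side2.png")
k=5
a=cv2.resize(S[125:245,240:400],(800,600),interpolation=cv2.INTER_CUBIC)
b=cv2.resize(cv2.imread("pics/side0.png")[180:260,190:290],(500,400),interpolation=cv2.INTER_CUBIC)
c=cv2.resize(cv2.imread("pics/scene0.png")[130:240,245:325],(400,550),interpolation=cv2.INTER_CUBIC)
e=cv2.resize(S[110:230,210:290],(400,600),interpolation=cv2.INTER_CUBIC)
b=cv2.resize(D[170:250,200:280],(400,400),interpolation=cv2.INTER_CUBIC)
M[:,:400]=e;M[:400,400:]=b
cv2.imwrite("pics/mos2.png",M)
for z in(150,163,176):print(z,proj("scene",[505,71.2,z]).round(1),proj("side",[505,71.2,z]).round(1))
E
```

```text
FL [512.6 173.2 105. ] [513.9 175.8 100. ]
FR [513.2 -25.1 105. ] [514.5 -27.6 100. ]
(array([515.26905471, -26.97335803,  98.48156292]), [np.float64(1.3262666857491718), np.float64(3.7381663610288256), np.float64(2.943531441012494)])
(array([514.61979385, 171.41176308, 103.83530851]), [np.float64(2.8424751711310043), np.float64(7.849979681905165), np.float64(7.169321900546936)])
150 [266.7 144. ] [245.6 203.2]
163 [266.8 140. ] [245.4 199.2]
176 [267. 136.] [245.3 195.2]
```

View pics/mos2.png

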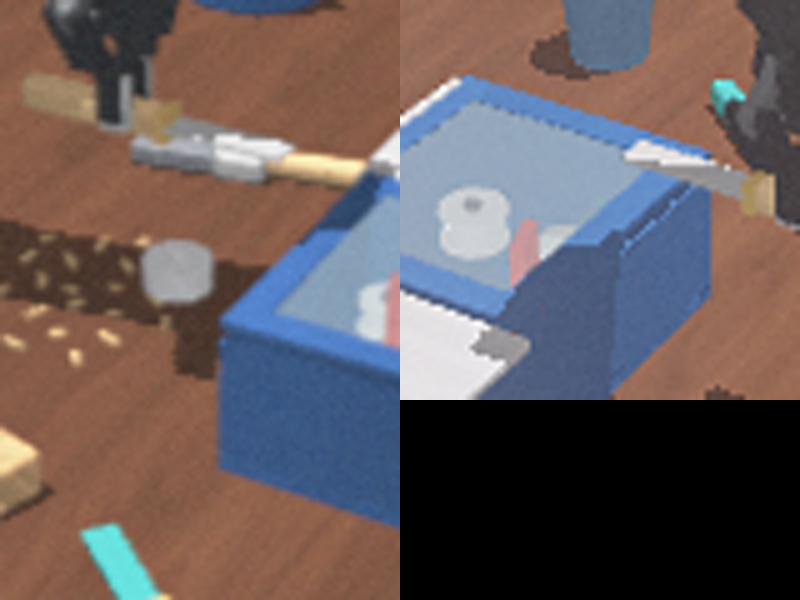

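```bash
python3 - <<'E'
from h import *
T=np.load("pics/w2.npy")
for z in (100,105):
  p=plane(ray("wrist",(393,48),T),z);print(z,proj("scene",p).round(1),proj("side",p).round(1))
print(tri(ray("wrist",(393,48),T),ray("scene",(254.4,175)),ray("side",(262,200.4))))
print(tri(ray("wrist",(107.5,50),T),ray("side",(221.5,231.5))))
print(tri(ray("wrist",(253.4,24.3),T),ray("scene",(266.6,140)),ray("side",(245.8,200.4))))
E
```

```text
100 [253.3 175.5] [261.4 201.2]
105 [253.4 173.4] [261.3 200.2]
(array([514.79285338, -27.24597169, 101.8924503 ]), [np.float64(0.8541025113020171), np.float64(2.560688199140298), np.float64(2.301419829604287)])
(array([513.69105386, 171.11947736, 111.84931385]), [np.float64(2.9352278705166843), np.float64(2.935227870516522)])
(array([503.82517289,  72.16234092, 161.49574982]), [np.float64(1.16686117957151), np.float64(0.8180310074008752), np.float64(1.2774728345724047)])
```

arm_command:
  deltas:
    - [-0.008,-0.002,0.0,0,0,0]
    - [-0.008,-0.002,0.03,0,0,0]
    - [-0.008,-0.002,0.055,0,0,0]
    - [-0.008,-0.002,0.067,0,0,0]
    - [-0.008,-0.002,0.067,0,0,0]
    - [-0.008,-0.002,0.067,0,0,0]

```text
t: 5.72
ee_pos: [387.0, 74.4, 263.5]
ee_rot: [1.0, 0.0, 0.001, -0.0]
ft_force: [0.1, -0.1, -0.1]
width: 16.0
grip_force: 88.2
```

```bash
python3 - <<'E'
from h import *
T=tcp();im=bot.read_camera("wrist")[:,:,::-1];cv2.imwrite("pics/w3.png",im)
S=bot.read_camera("scene")[:,:,::-1];D=bot.read_camera("side")[:,:,::-1]
M=np.zeros((600,800,3),np.uint8)
M[:,:400]=cv2.resize(S[120:210,230:290],(400,600),interpolation=cv2.INTER_CUBIC)
M[:300,400:]=cv2.resize(D[190:250,210:290],(400,300),interpolation=cv2.INTER_CUBIC)
M[300:,400:]=cv2.resize(im[0:150,150:350],(400,300),interpolation=cv2.INTER_CUBIC)
cv2.imwrite("pics/mos3.png",M)
print(T[:3,3]);t=T[:3,3]+[110,0,-168]
print(proj("scene",t),proj("side",t),proj("wrist",t,T))
E
```

```text
[387.02956571  74.38478973 263.49614368]
[264.38787233 159.03051145] [247.79065272 220.94512762] [254.63538094  24.00049683]
```

View pics/mos3.png

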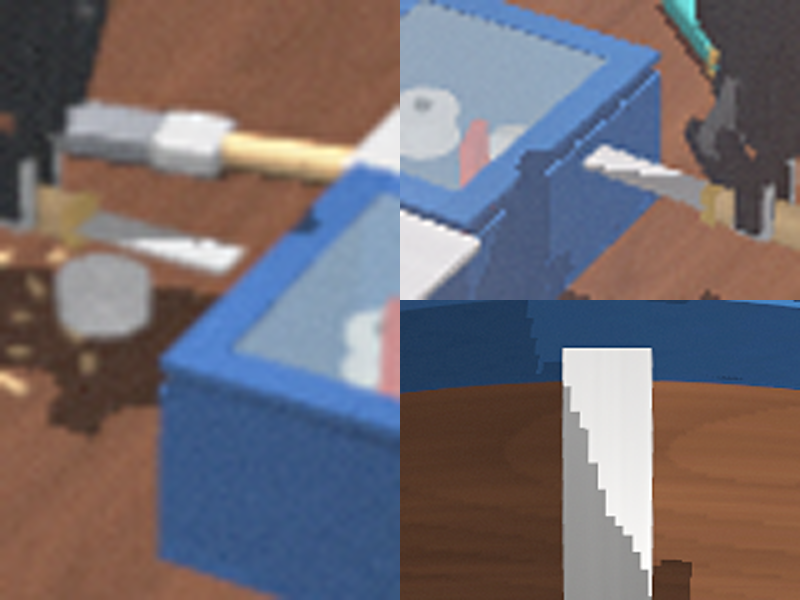

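The blade tip is level with the pry gap in the side view, at about (247,221), and roughly 15 mm in front of it. I'll insert it gently.

arm_command:
  deltas:
    - [0.008,0,0.0005,0,0,0]
    - [0.014,0,0.0005,0,0,0]
    - [0.018,0,0.0005,0,0,0]
    - [0.021,0,0.0005,0,0,0]
    - [0.024,0,0.0005,0,0,0]
    - [0.024,0,0.0005,0,0,0]

```text
t: 6.62
ee_pos: [410.8, 74.3, 262.2]
ee_rot: [1.0, 0.0, -0.0, -0.0]
ft_force: [-0.5, -0.3, -0.6]
width: 15.4
grip_force: 88.2
```

arm_command:
  deltas:
    - [0.005,0,0,0,0,0]
    - [0.01,0,0,0,0,0]
    - [0.014,0,0,0,0,0]
    - [0.014,0,0,0,0,0]
    - [0.014,0,-0.004,0,0,0]
    - [0.014,0,-0.01,0,0,0]
    - [0.014,0,-0.016,0,0,0]
    - [0.014,0,-0.016,0,0,0]

```text
t: 7.62
ee_pos: [424.8, 74.3, 278.8]
ee_rot: [1.0, 0.0, 0.0, 0.0]
ft_force: [0.3, -0.1, -0.4]
width: 15.7
grip_force: 88.1
```

arm_command:
  deltas:
    - [0.0013,0,-0.0115,0,0,0]
    - [0.0045,0,-0.027,0,0,0]
    - [0.009,0,-0.042,0,0,0]
    - [0.0153,0,-0.057,0,0,0]

```text
t: 8.12
ee_pos: [440.4, 74.4, 336.5]
ee_rot: [1.0, 0.0, 0.0, 0.0]
ft_force: [0.1, -0.6, -2.1]
width: 15.2
grip_force: 88.0
```

```bash
python3 - <<'E'
from h import *
s=bot.read_state();print(s["ft_force"],s["wrist_torque"],s["ee_pos"])
S=bot.read_camera("scene")[:,:,::-1];D=bot.read_camera("side")[:,:,::-1]
M=np.zeros((420,800,3),np.uint8)
M[:,:400]=cv2.resize(S[80:206,220:340],(400,420),interpolation=cv2.INTER_CUBIC)
M[:,400:]=cv2.resize(D[140:266,170:290],(400,420),interpolation=cv2.INTER_CUBIC)
cv2.imwrite("pics/mos4.png",M)
E
```

```text
[ 0.06288624 -0.63635069 -2.05987274] [0.02817661 0.36947554 0.00907731] [440.36920515  74.38501375 336.53709885]
```

View pics/mos4.png

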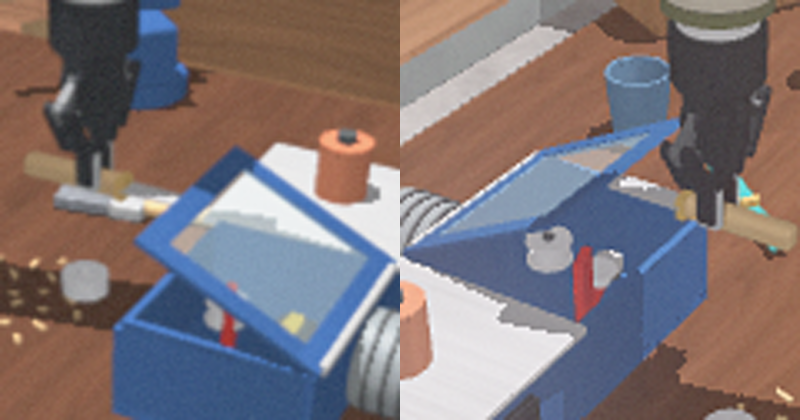

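arm_command:
  deltas:
    - [0.012,0,-0.02,0,0,0]
    - [0.0266,0,-0.039,0,0,0]
    - [0.044,0,-0.055,0,0,0]
    - [0.064,0,-0.0686,0,0,0]
    - [0.0855,0,-0.079,0,0,0]
    - [0.108,0,-0.086,0,0,0]
    - [0.132,0,-0.0893,0,0,0]
    - [0.1557,0,-0.089,0,0,0]
    - [0.1715,0,-0.087,0,0,0]
    - [0.182,0,-0.085,0,0,0]
    - [0.184,0,-0.085,0,0,0]

```text
t: 9.6
ee_pos: [624.3, 74.4, 419.6]
ee_rot: [1.0, 0.0, -0.0, -0.0]
ft_force: [-0.7, -0.3, -0.0]
width: 15.7
grip_force: 88.2
```

arm_command:
  deltas:
    - [-0.02,0,0,0,0,0]
    - [-0.06,0,0,0,0,0]
    - [-0.12,0,0,0,0,0]
    - [-0.17,0,0,0,0,0]
    - [-0.17,0,0,0,0,0]

```text
t: 10.22
ee_pos: [451.1, 74.7, 420.8]
ee_rot: [1.0, 0.001, 0.001, 0.001]
ft_force: [0.6, -0.0, -0.4]
width: 15.5
grip_force: 88.3
```

```bash
python3 - <<'E'
from h import *
print(tcp()[:3,3],delta([536.2,-329.7,230],Rd(-.3255)))
S=bot.read_camera("scene")[:,:,::-1];D=bot.read_camera("side")[:,:,::-1]
cv2.imwrite("pics/scene5.png",S);cv2.imwrite("pics/side5.png",D)
M=np.hstack([cv2.resize(S[80:206,220:380],(400,315)),cv2.resize(D[100:266,130:290],(400,415))[:315]])
cv2.imwrite("pics/mos5.png",M)
E
```

```text
[451.06814511  74.74172349 420.78820751] [ 0.0843  0.404   0.1921  0.0026 -0.0021  0.3267]
```

View pics/mos5.png

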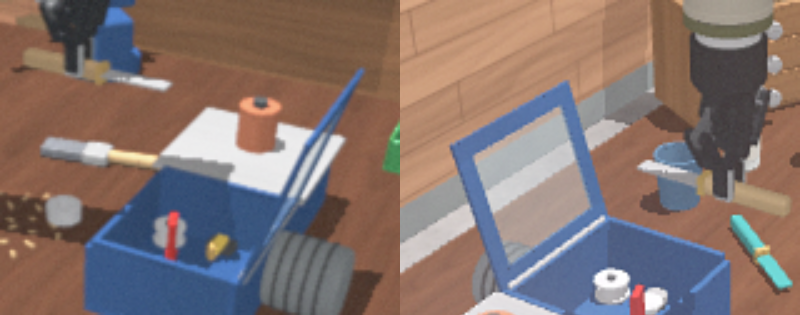

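The cover is open and leaning back past upright. The red tab top is visible at scene (289,165) and side (225,215). Next I'll take the knife back to its original spot.

arm_command:
  deltas:
    - [0.0,0.03,0.01,0,0,0.02]
    - [0.01,0.08,0.025,0,0,0.06]
    - [0.021,0.13,0.045,0,0,0.1]
    - [0.035,0.18,0.065,0,0,0.14]
    - [0.046,0.23,0.085,0,0,0.18]
    - [0.057,0.28,0.11,0,0,0.22]
    - [0.069,0.33,0.135,0,0,0.265]
    - [0.08,0.375,0.165,0.001,-0.001,0.3]
    - [0.0843,0.404,0.192,0.0026,-0.002,0.327]
    - [0.0843,0.404,0.192,0.0026,-0.002,0.327]
    - [0.0843,0.404,0.192,0.0026,-0.002,0.327]

```text
t: 11.7
ee_pos: [539.4, -329.1, 228.0]
ee_rot: [0.987, -0.162, -0.001, -0.002]
ft_force: [1.1, 0.6, -1.3]
width: 15.6
grip_force: 88.3
```

```bash
python3 - <<'E'
from h import *
print(tcp()[:3,3],delta([536.2,-329.7,178.2],Rd(-.3255)))
p,e=tri(ray("scene",(288.8,165.5)),ray("side",(225,216)));print("tab",p,e)
# red-mask centroid of tab top
for n in("scene5","side5"):
    im=cv2.imread(f"pics/{n}.png");h=cv2.cvtColor(im,cv2.COLOR_BGR2HSV)
    m=(((h[...,0]<6)|(h[...,0]>174))&(h[...,1]>170)&(h[...,2]>90)).astype(np.uint8)
    k,l,st,c=cv2.connectedComponentsWithStats(m)
    for i in range(1,k):
        if st[i,4]>15:print(n,st[i],c[i].round(1))
E
```

```text
[ 539.38253046 -329.08188811  228.01315938] [-0.0027  0.0017  0.0498 -0.0029  0.0024  0.0002]
tab [572.44070865  81.75897998  90.66851772] [np.float64(1.917203113664232), np.float64(1.91720311366416)]
scene5 [287 170   3  13  23] [288.2 176.5]
```

arm_command:
  deltas:
    - [-0.001,0.001,0.015,-0.003,0.0024,0]
    - [-0.002,0.0017,0.03,-0.003,0.0024,0]
    - [-0.0027,0.0017,0.04,-0.003,0.0024,0]
    - [-0.0027,0.0017,0.045,-0.003,0.0024,0]
    - [-0.0027,0.0017,0.048,-0.003,0.0024,0]
    - [-0.0027,0.0017,0.049,-0.003,0.0024,0]
    - [-0.0027,0.0017,0.049,-0.003,0.0024,0]

```text
t: 12.58
ee_pos: [535.6, -330.3, 179.5]
ee_rot: [0.987, -0.162, 0.0, 0.0]
ft_force: [-0.4, -0.1, -0.4]
width: 15.7
grip_force: 88.3
```

arm_command:
  deltas:
    - [0,0,0.0007,0,0,0]
    - [0,0,0.0013,0,0,0]
    - [0,0,0.002,0,0,0]
    - [0,0,0.002,0,0,0]

```text
t: 13.08
ee_pos: [535.5, -330.2, 178.2]
ee_rot: [0.987, -0.162, 0.0, 0.001]
ft_force: [-4.3, 1.9, 8.2]
width: 15.9
grip_force: 89.5
```

arm_command:
  deltas:
    - [0,0,-0.0005,0,0,0]
    - [0,0,-0.0005,0,0,0]
  squeeze: 20

```text
t: 13.32
ee_pos: [535.5, -330.3, 178.2]
ee_rot: [0.987, -0.162, 0.0, 0.001]
ft_force: [-2.6, 1.2, 7.0]
width: 15.3
grip_force: 89.2
```

arm_command:
  deltas:
    - [0,0,0,0,0,0]
    - [0,0,0,0,0,0]
    - [0,0,0,0,0,0]
    - [0,0,0,0,0,0]
    - [0,0,-0.02,0,0,0]
    - [0,0,-0.06,0,0,0]
    - [0,0,-0.11,0,0,0]
    - [0,0,-0.152,0,0,0]
    - [0,0,-0.152,0,0,0]
    - [0,0,-0.152,0,0,0]
  gripper: -0.3

```text
t: 14.58
ee_pos: [535.3, -330.0, 330.2]
ee_rot: [0.987, -0.162, 0.0, 0.001]
ft_force: [-1.1, -0.1, -0.3]
width: 55.5
grip_force: 0.0
```

```bash
python3 - <<'E'
from h import *
T=tcp();im=bot.read_camera("wrist")[:,:,::-1];cv2.imwrite("pics/w6.png",im)
a=cv2.imread("pics/w1.png")
def knife(im):
    h=cv2.cvtColor(im,cv2.COLOR_BGR2HSV);o=[]
    m=((h[...,1]<90)&(h[...,2]>150))|((h[...,0]>18)&(h[...,0]<32)&(h[...,2]>190));m=m.astype(np.uint8)
    m[:,:225]=0;m[:,285:]=0;m[:60]=0;m[255:]=0
    k,l,s,c=cv2.connectedComponentsWithStats(m);i=1+np.argmax(s[1:,4]);return s[i],c[i]
print(T[:3,3],knife(a),knife(im))
# targets: above compartment in front of tab, tool yaw 0.
print(delta([545,82,330],Rd(0.0)))
E
```

```text
[ 535.28966328 -329.97770738  330.22760024] (array([ 244,   70,   23,  178, 3459], dtype=int32), array([254.49638624, 151.82971957])) (array([ 243,   69,   22,   79, 1729], dtype=int32), array([253.48351648, 107.94563331]))
[-0.1227 -0.3933 -0.0008  0.0005  0.001  -0.3261]
```

arm_command:
  deltas:
    - [-0.014,-0.048,0,0,0,-0.084]
    - [-0.029,-0.096,0,0,0,-0.169]
    - [-0.043,-0.144,0,0,0,-0.253]
    - [-0.058,-0.192,0,0,0,-0.338]
    - [-0.072,-0.24,0,0,0,-0.422]
    - [-0.086,-0.288,0,0,0,-0.507]
    - [-0.1,-0.336,0,0,0,-0.59]
    - [-0.115,-0.3846,-0.001,0,0,-0.676]
    - [-0.115,-0.3846,-0.001,0,0,-0.676]
    - [-0.115,-0.3846,-0.001,0,0,-0.676]
  gripper: 1
  squeeze: 40

```text
t: 15.88
ee_pos: [549.6, 70.5, 329.5]
ee_rot: [0.985, 0.174, -0.001, 0.0]
ft_force: [0.8, -0.7, -1.2]
width: -0.2
grip_force: 0.0
```

```bash
python3 - <<'E'
from h import *
T=tcp();im=bot.read_camera("wrist")[:,:,::-1];cv2.imwrite("pics/w7.png",im)
print(T[:3,3],bot.read_state()["width"],delta([549.2,71.4,226],Rd(.35)))
cv2.imwrite("pics/w7v.png",cv2.resize(im,(800,600)))
print(proj("wrist",[575.5,81,88],T)*1.5625,proj("wrist",[603.5,4,43],T)*1.5625)
E
```

```text
[549.60901052  70.52065535 329.53792853] 0.3284701983015879 [ 0.0003 -0.0018  0.1036  0.0008  0.002  -0.0021]
[394.37136747 261.95767576] [537.61191925 248.68888022]
```

View pics/w7v.png

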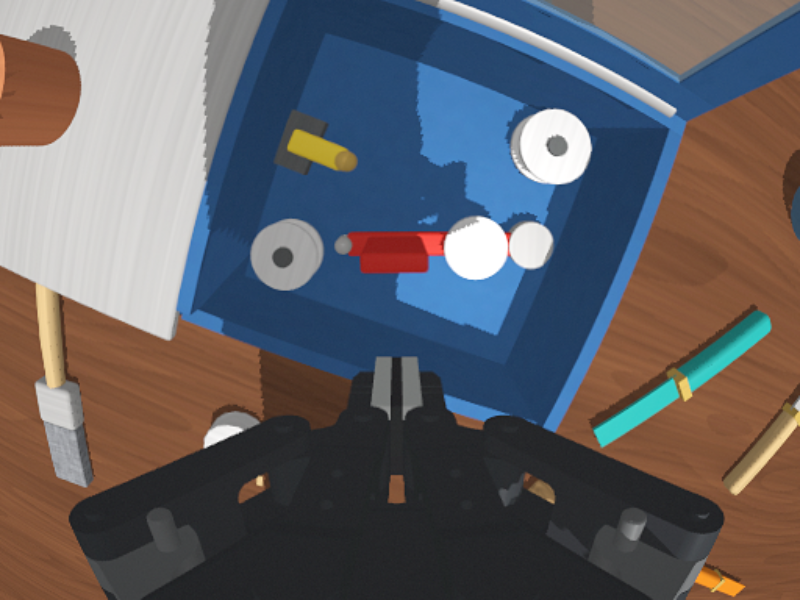

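The wrist view shows the red tab top at about (252,168), exactly where predicted and square to the fingers. I'll go down in front of it.

arm_command:
  deltas:
    - [0,-0.001,0.03,0,0,0]
    - [0,-0.0018,0.06,0,0.002,0]
    - [0,-0.0018,0.085,0,0.002,0]
    - [0,-0.0018,0.1,0,0.002,0]
    - [0,-0.0018,0.1036,0,0.002,0]
    - [0,-0.0018,0.1036,0,0.002,0]

```text
t: 16.68
ee_pos: [549.4, 72.5, 227.3]
ee_rot: [0.985, 0.174, 0.001, 0.0]
ft_force: [0.6, -1.0, -0.6]
width: -0.2
grip_force: 0.0
```

arm_command:
  deltas:
    - [0.003,0,0,0,0,0]
    - [0.006,0,0,0,0,0]
    - [0.008,0,0,0,0,0]
    - [0.01,0,0,0,0,0]
    - [0.01,0,0,0,0,0]

```text
t: 17.3
ee_pos: [558.6, 76.2, 226.8]
ee_rot: [0.985, 0.174, 0.001, 0.0]
ft_force: [-0.3, -1.0, 0.2]
width: 0.1
grip_force: 0.0
```

arm_command:
  deltas:
    - [0.001,0,0,0,0,0]
    - [0.002,0,0,0,0,0]
    - [0.003,0,0,0,0,0]
    - [0.003,0,0,0,0,0]

```text
t: 17.8
ee_pos: [560.8, 77.0, 226.7]
ee_rot: [0.985, 0.174, -0.0, 0.0]
ft_force: [-6.2, -1.9, 4.5]
width: 0.0
grip_force: 3.1
```

```bash
cat >> h.py <<'E'
def F(th,P=np.array([603.5,4.]),d=15.2):
    a=th-.35;return P+82*np.array([np.sin(a),np.cos(a)])-d*np.array([np.cos(a),-np.sin(a)]),-a
def theta():
    from scipy.optimize import minimize_scalar
    p=tcp()[:2,3];m=lambda t:82*np.array([0,0])
    # push-direction position of the finger -> angle
    f=lambda t:abs((p-F(t)[0])@np.array([np.cos(t-.35),-np.sin(t-.35)]))
    return minimize_scalar(f,bounds=(-.1,.9),method="bounded").x
E
python3 - <<'E'
from h import *
print(theta())
for t in(0.05,.12,.2,.28,.35,.42,.5,.56,.6,.64):
    p,y=F(t);print(t,delta([*p,226.5],Rd(y)))
E
```

```text
0.001699917578634944
0.05 [0.004  0.0006 0.0002 0.0007 0.0006 0.0498]
0.12 [0.0098 0.     0.0002 0.0007 0.0006 0.1198]
0.2 [ 0.0165 -0.0002  0.0002  0.0007  0.0006  0.1998]
0.28 [2.310e-02 2.000e-04 2.000e-04 8.000e-04 6.000e-04 2.798e-01]
0.35 [2.890e-02 1.000e-03 2.000e-04 8.000e-04 5.000e-04 3.498e-01]
0.42 [3.460e-02 2.200e-03 2.000e-04 8.000e-04 5.000e-04 4.198e-01]
0.5 [4.100e-02 4.000e-03 2.000e-04 8.000e-04 5.000e-04 4.998e-01]
0.56 [4.570e-02 5.700e-03 2.000e-04 8.000e-04 4.000e-04 5.598e-01]
0.6 [4.880e-02 7.000e-03 2.000e-04 9.000e-04 4.000e-04 5.998e-01]
0.64 [5.180e-02 8.400e-03 2.000e-04 9.000e-04 4.000e-04 6.398e-01]
```

Push along the arc, first to about 0.42, then check.

arm_command:
  deltas:
    - [0.004,0.0006,0,0,0,0.05]
    - [0.0098,0,0,0,0,0.12]
    - [0.0165,0,0,0,0,0.2]
    - [0.0231,0.0002,0,0,0,0.28]
    - [0.0289,0.001,0,0,0,0.35]
    - [0.0346,0.0022,0,0,0,0.42]
    - [0.0346,0.0022,0,0,0,0.42]

```text
t: 18.68
ee_pos: [593.7, 87.5, 226.4]
ee_rot: [0.999, -0.035, -0.001, 0.0]
ft_force: [-8.4, 1.0, 3.8]
width: 0.0
grip_force: 4.2
```

```bash
python3 - <<'E'
from h import *
print(theta())
for t in(.45,.5,.55,.6,.63):
    p,y=F(t);print(t,delta([*p,226.5],Rd(y)))
E
```

```text
0.4154165891413303
0.45 [ 0.0028  0.0002 -0.0001  0.0004  0.0018  0.0296]
0.5 [ 0.007  -0.0003 -0.0001  0.0005  0.0018  0.0796]
0.55 [ 0.0111 -0.0006 -0.0002  0.0005  0.0017  0.1296]
0.6 [ 0.0153 -0.0007 -0.0002  0.0006  0.0017  0.1796]
0.63 [ 1.780e-02 -7.000e-04 -2.000e-04  6.000e-04  1.700e-03  2.096e-01]
```

arm_command:
  deltas:
    - [0.0028,0,0,0,0.001,0.03]
    - [0.007,-0.0003,0,0,0.001,0.08]
    - [0.0111,-0.0006,0,0,0.001,0.13]
    - [0.0155,-0.0007,0,0,0.001,0.18]
    - [0.0185,-0.0007,0,0,0.001,0.21]
    - [0.0185,-0.0007,0,0,0.001,0.21]
    - [0.0185,-0.0007,0,0,0.001,0.21]

```text
t: 19.55
ee_pos: [611.7, 87.6, 226.4]
ee_rot: [0.99, -0.139, -0.001, -0.0]
ft_force: [-9.7, 2.1, 3.6]
width: 0.0
grip_force: 5.3
```

```bash
python3 - <<'E'
from h import *
print(theta(),bot.read_state()["ft_force"])
T=tcp();S=bot.read_camera("scene")[:,:,::-1];cv2.imwrite("pics/s9.png",S)
D=bot.read_camera("side")[:,:,::-1]
for n,im in(("scene",S),("side",D)):
    h=cv2.cvtColor(im,cv2.COLOR_BGR2HSV)
    m=(((h[...,0]<6)|(h[...,0]>174))&(h[...,1]>150)&(h[...,2]>60)).astype(np.uint8)
    k,l,st,c=cv2.connectedComponentsWithStats(m)
    print(n,[(st[i].tolist(),c[i].round(1).tolist()) for i in range(1,k) if st[i,4]>6])
    a=theta()-.35
    print([proj(n,[603.5+82*np.sin(b)+0,4+82*np.cos(b),z]).round(1).tolist() for b in(a,) for z in(88,65,45)])
E
```

```text
0.6297455221639812 [-9.69371851  2.07403039  3.56603833]
scene [([300, 170, 11, 19, 133], [304.8, 179.3])]
[[305.1, 170.9], [304.5, 177.5], [303.9, 183.1]]
side []
[[209.2, 211.5], [209.7, 218.0], [210.1, 223.6]]
```

```bash
python3 - <<'E'
from h import *
a=cv2.imread("pics/scene5.png").astype(int);b=cv2.imread("pics/s9.png").astype(int)
d=np.abs(a-b).mean(2)[105:150,350:372].mean();k=np.abs(cv2.imread("pics/scene0.png").astype(int)-b).mean(2)[250:305,178:235].mean()
print(d,k)
if d<8: print(bot.job_done())
E
```

```text
2.2006734006734003 2.5791600212652845
the job is handed in; nothing more can be done
None
```

The job is handed in: the guard cover stands open past upright, the knife is back on the bench where it lay, and the fingers hold the tensioner arm at about 0.63 rad with about 10 N, past the pawl and short of its 0.80 end stop.

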